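# Clamp a tray of brittle with a click wrench

### The job

Push the small tray of nut brittle along the rails of the holding station until it is fully home against the end stop, without ramming it. Then tighten the clamp nut by turning the click wrench clockwise (seen from above) until its handle breaks over with a click, stop at once, and let go of the wrench leaving the nut tight. Leave everything else on the table alone.

Things in the scene. Friction and masses are not known exactly. Their poses are not given: they have to be found in the camera images.
- station: Fixed holding station: steel base plate 280 x 290 mm, 8 mm thick, two low aluminium rails (20 mm high) and an end stop; placed and turned (up to 0.17 rad) differently each time. Origin on the table; x axis along the rails towards the end stop, level and away from the robot, y left, z up. The tray slides on the plate between the rails, 2 mm play each side.
- home (a point): Point on the station where tray_mid lies when the tray is fully home against the end stop.
- tray_mid (a point): Centre, half-way up, of the small square aluminium tray (140 x 140 x 36 mm, about 0.5 kg) with a hard dark slab of nut brittle; 18 mm above its underside; axes as the station's. It stands on the station's plate, 40 to 75 mm short of home.
- tray: The same tray, origin at its underside. Its near (-x) wall has a fixed bar handle, 40 mm wide (y), 8 mm high, centred 20 mm above the underside; its near face is 84 mm from the tray's centre. A level push at the middle of the handle towards station +x (3 to 9 N, with friction) slides the tray home.
- nut (a point): Point on the vertical axis of the clamp nut, at the height of the wrench handle's centre line (115 mm above the table). Fixed to the station, axes as the station's. The nut sits on a steel column 26 mm in diameter to the right of the tray, above the clamp arm.
- wrench: Handle of the click wrench, level, 115 mm above the table; its head stays on the nut. Origin at the break-over pin, 40 mm from the nut axis; x axis outwards along the handle, z up. Steel tube 16 mm in diameter, then a black rubber grip 26 mm in diameter from x = 70 to 180 mm. Unbroken, the handle lies straight out from the nut axis; let go, it springs back straight and the nut stays put.
- grip (a point): Middle of the rubber grip on its centre line, 165 mm from the nut axis; axes as wrench; free space about and under it. At the start it is to the right of the column. A clockwise push of 1 to 2 N here runs the nut down; after 0.5 to 0.95 rad, which cannot be seen beforehand, the nut is tight and the wrench stops turning.
- shoe (a point): Underside of the rubber shoe (18 mm in diameter) at the end of the clamp arm, above the tray's right rim; the nut brings it down a few millimetres, onto the rim (44 mm above the table) when tight.
- pin (a point): The break-over pin, 40 mm from the nut axis. With the nut tight, the force at the grip rises to about 13 N, then the handle breaks over about this pin and the force drops by about half within 12 mm of travel at the grip: the click. It counts from 0.03 rad (4 mm); past 0.145 rad (18 mm) the wrench is overstrained, and at 0.17 rad it goes solid.
- weight: Bystander: brass weight, 32 mm in diameter, 38 mm high, on the station plate behind the column; origin at its underside.
- spatula: Bystander: spatula, 240 mm long, lying on the table at the right.
- jar: Bystander: jar, 68 mm in diameter, 95 mm high, at the left; origin at its underside.
- cup: Bystander: open steel cup, 76 mm in diameter, 80 mm high, at the left; origin at its underside.
- bowl: Bystander: white bowl, 120 mm in diameter, 45 mm high, at the right; origin at its underside.
- press_block: Bystander: wooden block, 90 x 60 x 30 mm, at the right; origin at its underside.

How it is judged:
By the outcome, as a careful person would: the job done as asked, in the order asked, and still so for the second after the job is handed in, with the robot touching nothing.
It also fails if it takes over 72 s, if anything falls off the work surface, if the arm or the gripper's body presses on something with over 40 N, if the wrist force passes 120 N, or if a joint passes its speed limit or range.

### The arm

A 6-joint arm with a two-finger parallel gripper is mounted at the origin on the work surface. World frame = base frame: x ahead of the robot, y to its left, z up, the work surface at z = 0. Lengths are in m, angles in rad, forces in N, time in s.
With the tool pointing down it reaches from about 0.25 to 0.775 m from the base axis. Payload 4 kg.
Tool frame: the origin (TCP) lies midway between the tips of the shut fingers; the grasp point (between the pads) lies 19 mm behind it; z points along the fingers, y is the direction in which the jaws open and shut (so a half turn about z gives the same grasp; the last joint's range is limited). The gripper opens to 94 mm and grips with 3 to 60 N. Pads are 16 mm wide; open, the fingers measure 119 mm over their backs; the gripper's body (75 mm by 177 mm) begins 78 mm behind the grasp point.
Start: joints at [1.087, 0.087, 1.371, -0, 1.684, -0.103], TCP at [0.204, 0.511, 0.206] pointing down, gripper open.
Joint ranges: [-3.1, 3.1], [-0.76, 2.03], [0.27, 2.55], [-1.08, 4.22], [0.17, 2.65], [-2.57, 2.57]. Speed limits (rad/s): [2.79, 2.79, 3.14, 3.14, 3.14, 3.14].

### API

Orientations are given as [roll, pitch, yaw] about the fixed x, y, z axes, in that order (R = Rz(yaw) Ry(pitch) Rx(roll)).
In Python, from bench import * gives the robot as it stands.
- The arm moves only by the tool move_arm, never from a script. Its argument "increments" is a list of rows, each an object with "turn": the turn, a rotation vector about the tool's x, y, z in rad, a list of three; "delta_pos": the shift along the tool's x, y, z in m, a list of three; "jaw": the closure, from -1 (fully open) to 1 (shut). A call has 1 to 5 rows; each row is the pose to reach, as a shift and turn from the pose measured when the call began, along the tool's axes at that moment; what a row does not reach only later rows make up. A row lasts 1/10 s, in which the tool goes at most 50 mm and 8.59 degrees, less where a joint would pass 70% of its speed; a pose out of reach is approached as far as the arm can. A call with a gripper value outside its range is refused whole. The fingers move at their own pace and stop on an object; the grip force is fixed at half the most. Time passes only in rows, so rows that repeat a pose let the fingers close. It gives the time, the measured TCP pose, the force and the opening at its end, in the units of the state.
- get_obs(): the state, without advancing time (a new reading comes with each control period).
- snapshot(name): name is "side" or "top" or "wrist"; returns the picture (400x640x3 uint8, red, green, blue); there is no depth.
- camera_params(name): a dict with "mtx" (3x3 intrinsics, pixels), "distortion" ([k1, k2, p1, p2, k3] as OpenCV has them; the pictures are not rectified), "rvec" (rotation vector, rad) and "tvec" (3), from world to camera coordinates, as OpenCV has them. Camera axes: x right, y down, z forward; pixel columns grow to the right and rows downward; lengths in m; the calibration is good to about 2 mm. A picture is of the moment at which its call begins: read the wrist's pose just before it. camera_params takes no time and is no camera call; for the wrist camera it gives the pose at the moment of the call.
- close_job(): hands the job in, once; it reports no verdict.
Trained networks look in the newest picture that a camera, given by its name, has taken for a name from the list of things; names that differ only in an ending like _2 or _b are one class to them, and where a whole thing is asked for, a point or a joint stands for the part that bears it (a point fixed in the world has none). Each returns a list of dicts, best first, with "p" (0 to 1); they miss things now and then, are a little off and sometimes report something else, mostly with a low value. They report only what shows in the picture. A call takes as long as a camera call.
- regions_of(target, camera): "mask" (400x640 bool, what is visible of it) and "at" ([column, row] in pixels, amid what is visible of it).
The state is a dict: "time": time; "joint_positions": joint angles; "qvel": joint speeds; "joint_torque": joint torques, N m; "tool_pos": TCP position; "ee_rot": TCP orientation; "wrist_force": force on the tool from outside, world axes, zero at the start; "wrist_torque": the same for the moment, N m; "width": finger opening in m.
Only numpy, scipy, OpenCV 4.12 (cv2) and the standard library are available. Lean on these libraries where they do the work, as an engineer would, in place of code of your own. Each camera call takes 0.05 s, during which the arm holds its last target.

## Working session

There is one attempt and no reset: what is moved stays moved. The work goes in short steps, Python scripts to look and compute and a tool call to move; the robot and the scene stay as the last step left them, time stands still between calls to the robot, and variables do not carry over. Pictures are saved under pics/ and viewed, and the job is handed in when it is done.

Besides the shell and the picture viewer there is one more tool, called after ">>>" as name(argument=value, ...), one argument or row to a line, values as JSON. move_arm: Moves the arm, as the interface text tells. Its arguments: {"type":"object","properties":{"increments":{"type":"array","items":{"type":"object","properties":{"turn":{"type":"array","items":{"type":"number"}},"delta_pos":{"type":"array","items":{"type":"number"}},"jaw":{"type":"number"}}}}},"required":["increments"]}

```bash
mkdir -p pics; ls; python3 - <<'E'
from bench import *
import cv2
print(get_obs())
for n in("side","top"):
    im=snapshot(n); cv2.imwrite(f"pics/{n}0.png",im[:,:,::-1]); 
    p=camera_params(n);print(n,p)
    for t in("station","tray","wrench","nut","grip","shoe","pin","home","tray_mid"):
        try:
            for r in regions_of(t,n)[:2]: print(t,round(r["p"],2),r["at"],r["mask"].sum())
        except Exception as e: print(t,e)
E
```

```text
pics
{'time': 0.0, 'joint_positions': array([ 1.08688011e+00,  8.79832021e-02,  1.37222655e+00,  2.15311828e-05,
        1.68355699e+00, -1.03098101e-01]), 'qvel': array([ 6.49016380e-05, -7.25389428e-04,  1.50233883e-05,  8.58169207e-04,
        5.98755730e-04,  6.06292343e-04]), 'joint_torque': array([-5.29721983e-04, -3.40190613e+01, -3.02425539e+01,  7.16772233e-02,
        3.30985116e-02, -1.24656676e-04]), 'tool_pos': array([0.20417492, 0.51013295, 0.20430279]), 'ee_rot': array([-3.13943231e+00, -2.45033568e-04,  2.76077667e+00]), 'wrist_force': array([-0.4922774 , -0.17670199, -0.24534172]), 'wrist_torque': array([-0.04624465,  0.01511911,  0.00036064]), 'width': 0.09405811115895876}
side {'mtx': array([[386.83007102,   0.        , 316.291461  ],
       [  0.        , 386.83007102, 202.76674484],
       [  0.        ,   0.        ,   1.        ]]), 'distortion': array([-0.08755557,  0.        ,  0.        ,  0.        ,  0.        ]), 'rvec': array([ 2.2283508 , -0.23433817,  0.14260817]), 'tvec': array([-0.51630645,  0.12160164,  1.06491785])}
station 0.76 [335.9, 211.7] 4685
[... 334 characters left out ...]
5
top {'mtx': array([[387.11684188,   0.        , 323.93588468],
       [  0.        , 387.11684188, 199.95447153],
       [  0.        ,   0.        ,   1.        ]]), 'distortion': array([-0.03405781,  0.        ,  0.        ,  0.        ,  0.        ]), 'rvec': array([ 2.1633822 , -2.12612957,  0.17084026]), 'tvec': array([-0.01972427,  0.54343736,  1.0825097 ])}
station 0.7 [316.8, 184.1] 6765
tray 0.75 [281.5, 184.9] 2332
nut 0.91 [317.0, 187.2] 7068
grip 0.72 [382.9, 176.8] 578
shoe 0.68 [316.6, 183.3] 6975
shoe 0.65 [315.4, 178.9] 271
pin 0.95 [383.2, 177.4] 572
pin 0.71 [191.4, 188.0] 641
home 0.63 [317.5, 184.1] 6976
tray_mid 0.87 [282.9, 187.0] 2298
tray_mid 0.27 [337.0, 153.1] 109
```

```bash
python3 - <<'E'
import cv2
a=cv2.imread("pics/top0.png");cv2.imwrite("pics/top0z.png",cv2.resize(a[90:270,180:460],None,fx=2.8,fy=2.8,interpolation=2))
a=cv2.imread("pics/side0.png");cv2.imwrite("pics/side0z.png",cv2.resize(a[100:330,220:500],None,fx=2.6,fy=2.6,interpolation=2))
E
```

```text
(no output)
```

View pics/top0.png

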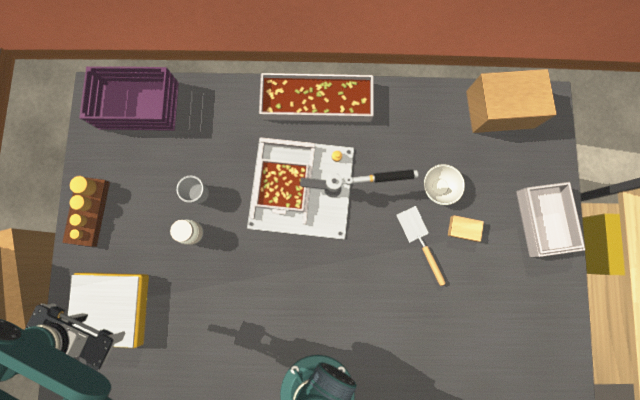

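View pics/side0.png

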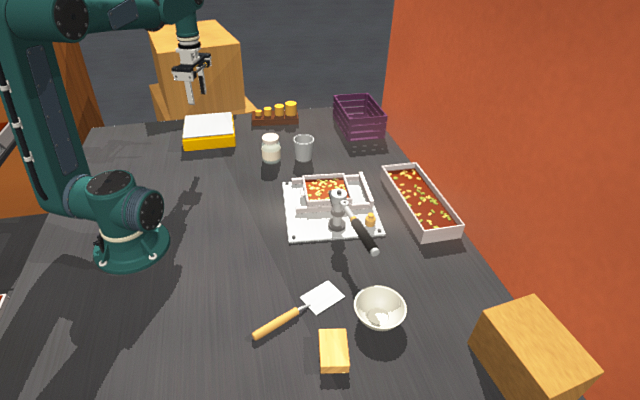

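```bash
true
```

```text
(no output)
```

View pics/top0z.png

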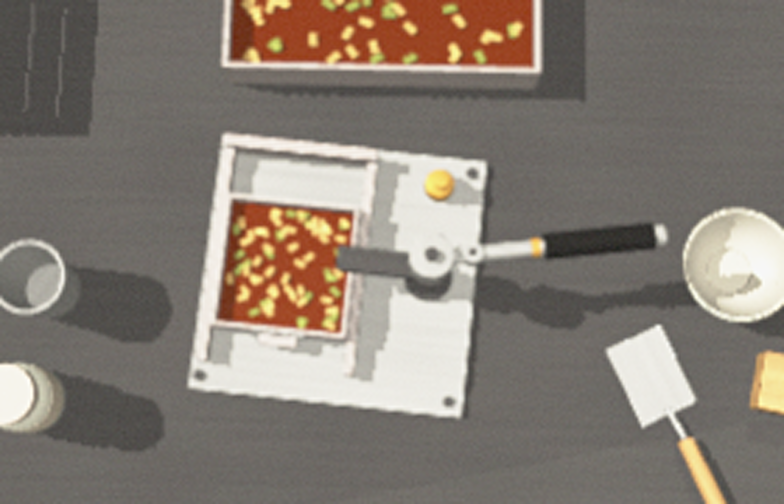

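View pics/side0z.png

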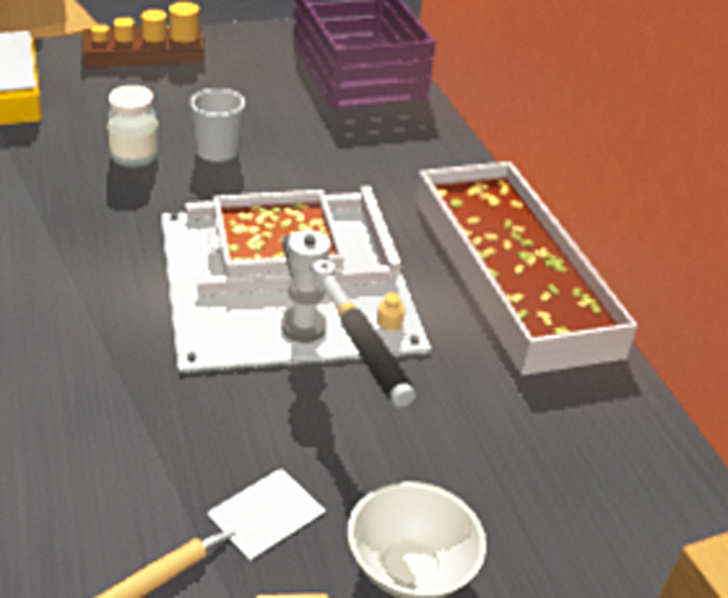

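The top view shows the station, with plate corners at zoomed pixels (225,133), (487,160), (463,417) and (190,387). The tray is at about (285,265), its handle at (280,342). The wrench points right and slightly ahead, from the nut at (432,255) to its end at (660,235).

```bash
cat > h.py <<'E'
from bench import *
import cv2, numpy as np
def ray(n,px,P=None):
    p=P or camera_params(n)
    u=cv2.undistortPoints(np.array([[px]],float),p["mtx"],p["distortion"])[0,0]
    R=cv2.Rodrigues(np.array(p["rvec"]))[0]; t=np.array(p["tvec"])
    return -R.T@t, R.T@np.array([u[0],u[1],1])
def bp(n,px,z,P=None):
    c,d=ray(n,px,P); return c+d*(z-c[2])/d[2]
def proj(n,X,P=None):
    p=P or camera_params(n)
    return cv2.projectPoints(np.array(X,float).reshape(-1,3),np.array(p["rvec"]),np.array(p["tvec"]),p["mtx"],p["distortion"])[0][:,0]
E
python3 - <<'E'
from h import *
Z=lambda x,y:(180+(x+.5)/2.8-.5,90+(y+.5)/2.8-.5)
S=lambda x,y:(220+(x+.5)/2.6-.5,100+(y+.5)/2.6-.5)
np.set_printoptions(precision=4,suppress=True)
c=[bp("top",Z(*p),.008) for p in [(225,133),(487,160),(463,417),(190,387)]]
for a in c:print(a)
for i in range(4):
    d=c[(i+1)%4]-c[i];print(np.linalg.norm(d),np.arctan2(d[1],d[0]))
print("tray corners");
for p in [(232,198),(357,205),(345,335),(214,324)]:print(bp("top",Z(*p),.044))
print("handle",bp("top",Z(280,343),.032))
print("nut",bp("top",Z(432,256),.14),"wr0",bp("top",Z(480,252),.123),"gripends",bp("top",Z(546,246),.115),bp("top",Z(655,236),.115))
print("side gripends",bp("side",S(348,318),.115),bp("side",S(400,388),.115))
print("bowl",bp("top",(444,185),.045))
E
```

```text
[0.7403 0.189  0.008 ]
[ 0.715  -0.0985  0.008 ]
[ 0.4347 -0.0746  0.008 ]
[0.4612 0.2142 0.008 ]
0.2885903223305849 -1.6585743171687652
0.281367614330868 3.0565768509194258
0.2899991797167622 1.4792600808417964
0.2802773596855404 -0.0900244104847642
tray corners
[0.6579 0.1724 0.044 ]
[0.6527 0.0409 0.044 ]
[0.5149 0.05   0.044 ]
[0.5239 0.1855 0.044 ]
handle [0.5068 0.118  0.032 ]
nut [ 0.5799 -0.0357  0.14  ] wr0 [ 0.5882 -0.0827  0.123 ] gripends [ 0.5971 -0.148   0.115 ] [ 0.6092 -0.2554  0.115 ]
side gripends [ 0.5921 -0.1457  0.115 ] [ 0.6105 -0.2487  0.115 ]
bowl [ 0.5938 -0.3612  0.045 ]
```

```bash
cat >> h.py <<'E'
from scipy.spatial.transform import Rotation as Ro
np.set_printoptions(precision=4,suppress=True)
def to(x,y,z,yaw):
    o=get_obs(); R0=Ro.from_euler("xyz",o["ee_rot"]); R1=Ro.from_euler("xyz",[np.pi,0,yaw])
    d=R0.inv().apply(np.array([x,y,z])-o["tool_pos"]); t=(R0.inv()*R1).as_rotvec()
    print("dpos",d,"turn",t,"|d|",np.linalg.norm(d))
E
python3 -c "
from h import *
to(.466,.123,.204,3.0536)"
```

```text
dpos [-0.3869 -0.2627  0.0015] turn [ 0.0002  0.     -0.2928] |d| 0.46763669446009004
```

>>> move_arm(
  increments=[
    {"delta_pos": [-0.037,-0.025,0],"turn": [0,0,-0.03],"jaw": 1},
    {"delta_pos": [-0.075,-0.051,0],"turn": [0,0,-0.06],"jaw": 1},
    {"delta_pos": [-0.113,-0.077,0],"turn": [0,0,-0.09],"jaw": 1},
    {"delta_pos": [-0.151,-0.103,0],"turn": [0,0,-0.12],"jaw": 1},
    {"delta_pos": [-0.19,-0.129,0],"turn": [0,0,-0.15],"jaw": 1},
  ],
)

```text
time: 1.5
tool_pos: [0.3335, 0.3188, 0.2057]
ee_rot: [3.141, 0.001, 2.913]
wrist_force: [-0.2, 0.0, -0.9]
width: 0.0574
```

```bash
python3 -c "
from h import *
to(.466,.123,.204,3.0536)"
```

```text
dpos [-0.1735 -0.1606  0.0017] turn [ 0.0007  0.0007 -0.1408] |d| 0.23642776958308662
```

>>> move_arm(
  increments=[
    {"delta_pos": [-0.035,-0.032,0],"turn": [0,0,-0.03],"jaw": 1},
    {"delta_pos": [-0.07,-0.064,0.001],"turn": [0,0,-0.06],"jaw": 1},
    {"delta_pos": [-0.105,-0.097,0.001],"turn": [0,0,-0.09],"jaw": 1},
    {"delta_pos": [-0.14,-0.13,0.002],"turn": [0,0,-0.12],"jaw": 1},
    {"delta_pos": [-0.1735,-0.1606,0.002],"turn": [0,0,-0.141],"jaw": 1},
  ],
)

```text
time: 2.0
tool_pos: [0.4668, 0.121, 0.2039]
ee_rot: [3.141, 0.001, 3.054]
wrist_force: [-0.6, 0.3, 0.1]
width: 0.0175
```

```bash
python3 -c "
from h import *
to(.466,.123,.024,3.0536)
im=snapshot('wrist'); cv2.imwrite('pics/w1.png',im[:,:,::-1])
for z,x in ((.032,.5036),):print(proj('wrist',[[.5036,.1197,.032]]))
"
```

```text
dpos [0.0012 0.0018 0.1799] turn [0.0008 0.0014 0.0006] |d| 0.1799021553128437
[[328.0313 209.6912]]
```

View pics/w1.png

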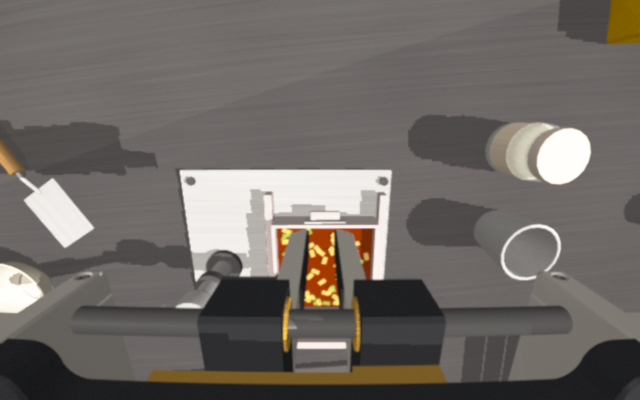

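Wrist view (image up = towards the robot): handle at about (325,215), projected near face (328,210), so the estimate agrees within 1-2 mm. Descending.

>>> move_arm(
  increments=[
    {"delta_pos": [0.001,0.001,0.045],"jaw": 1},
    {"delta_pos": [0.001,0.002,0.09],"jaw": 1},
    {"delta_pos": [0.001,0.002,0.135],"jaw": 1},
    {"delta_pos": [0.001,0.002,0.165],"jaw": 1},
    {"delta_pos": [0.001,0.002,0.184],"jaw": 1},
  ],
)

```text
validation failed for argument at $.in...
```

```bash
python3 -c "
from h import *
print(get_obs()['tool_pos'])
im=snapshot('wrist'); cv2.imwrite('pics/w2.png',im[:,:,::-1])
"
```

```text
[0.4702 0.1153 0.2033]
```

View pics/w2.png

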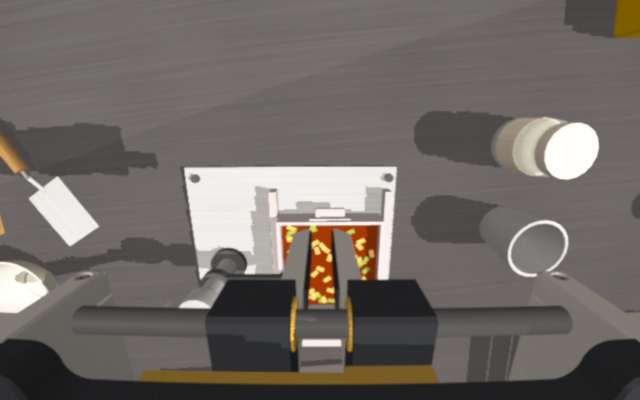

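Refused: every row needs a "turn". The pose has also settled about 6 mm further on, so I recompute.

```bash
python3 -c "
from h import *
to(.464,.1215,.018,3.0536)"
```

```text
dpos [0.0047 0.0027 0.1853] turn [-0.0013  0.0012 -0.007 ] |d| 0.18534653967794834
```

>>> move_arm(
  increments=[
    {"delta_pos": [0.005,0.003,0.045],"turn": [0,0,-0.007],"jaw": 1},
    {"delta_pos": [0.005,0.003,0.09],"turn": [0,0,-0.007],"jaw": 1},
    {"delta_pos": [0.005,0.003,0.13],"turn": [0,0,-0.007],"jaw": 1},
    {"delta_pos": [0.005,0.003,0.16],"turn": [0,0,-0.007],"jaw": 1},
    {"delta_pos": [0.005,0.003,0.18],"turn": [0,0,-0.007],"jaw": 1},
  ],
)

```text
time: 2.6
tool_pos: [0.4614, 0.1225, 0.0205]
ee_rot: [-3.14, -0.003, 3.054]
wrist_force: [-0.3, -0.2, 0.4]
width: 0.0003
```

```bash
python3 -c "
from h import *
im=snapshot('wrist'); cv2.imwrite('pics/w3.png',im[:,:,::-1])
to(.464,.1215,.018,3.0536);print(get_obs()['tool_pos'])
"
```

```text
dpos [-0.0046 -0.0003 -0.0002] turn [-0.003  -0.0079  0.0006] |d| 0.004604249052539146
[0.4594 0.1222 0.0178]
```

View pics/w3.png

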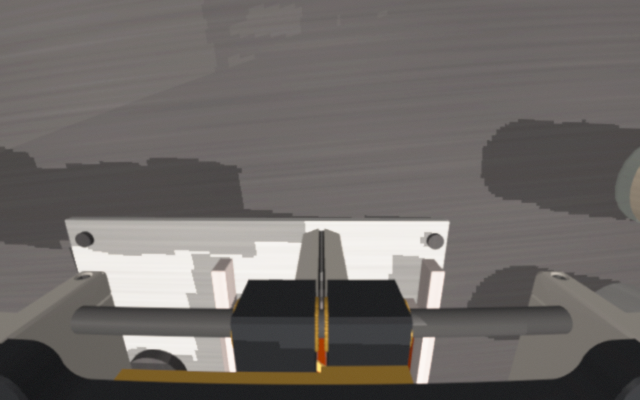

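Fingers (column 322) lie between the rails (223 and 433, mid 328), so I shift about 2 mm left and advance towards the handle.

>>> move_arm(
  increments=[
    {"delta_pos": [-0.008,0.002,0],"turn": [0,-0.008,0],"jaw": 1},
    {"delta_pos": [-0.016,0.002,0],"turn": [0,-0.008,0],"jaw": 1},
    {"delta_pos": [-0.022,0.002,0],"turn": [0,-0.008,0],"jaw": 1},
    {"delta_pos": [-0.026,0.002,0],"turn": [0,-0.008,0],"jaw": 1},
    {"delta_pos": [-0.03,0.002,0],"turn": [0,-0.008,0],"jaw": 1},
  ],
)

```text
time: 3.15
tool_pos: [0.4908, 0.1216, 0.0187]
ee_rot: [-3.139, 0.002, 3.054]
wrist_force: [0.4, 0.9, -0.1]
width: 0.0007
```

```bash
python3 -c "
from h import *
to(.464,.1215,.018,3.0536);print(get_obs()['tool_pos'])
"
```

```text
dpos [ 0.0267 -0.0024  0.0006] turn [-0.0025  0.0021  0.0004] |d| 0.02685651497587067
[0.4908 0.1216 0.0187]
```

>>> move_arm(
  increments=[
    {"delta_pos": [-0.003,0,0],"turn": [0,0,0],"jaw": 1},
    {"delta_pos": [-0.006,0,0],"turn": [0,0,0],"jaw": 1},
    {"delta_pos": [-0.009,0,0],"turn": [0,0,0],"jaw": 1},
    {"delta_pos": [-0.012,0,0],"turn": [0,0,0],"jaw": 1},
    {"delta_pos": [-0.015,0,0],"turn": [0,0,0],"jaw": 1},
  ],
)

```text
time: 3.65
tool_pos: [0.5027, 0.1206, 0.0188]
ee_rot: [-3.139, -0.005, 3.054]
wrist_force: [-8.2, -0.1, 6.5]
width: 0.0006
```

>>> move_arm(
  increments=[
    {"delta_pos": [-0.003,0,0],"turn": [0,0,0],"jaw": 1},
    {"delta_pos": [-0.006,0,0],"turn": [0,0,0],"jaw": 1},
    {"delta_pos": [-0.009,0,0],"turn": [0,0,0],"jaw": 1},
    {"delta_pos": [-0.012,0,0],"turn": [0,0,0],"jaw": 1},
    {"delta_pos": [-0.015,0,0],"turn": [0,0,0],"jaw": 1},
  ],
)

```text
time: 4.15
tool_pos: [0.5145, 0.1197, 0.0188]
ee_rot: [-3.139, -0.013, 3.054]
wrist_force: [-8.4, 1.2, 6.9]
width: 0.0005
```

>>> move_arm(
  increments=[
    {"delta_pos": [-0.003,0,-0.0005],"turn": [0,-0.005,0],"jaw": 1},
    {"delta_pos": [-0.006,0,-0.001],"turn": [0,-0.01,0],"jaw": 1},
    {"delta_pos": [-0.009,0,-0.001],"turn": [0,-0.01,0],"jaw": 1},
    {"delta_pos": [-0.012,0,-0.001],"turn": [0,-0.01,0],"jaw": 1},
  ],
)

```text
time: 4.55
tool_pos: [0.5261, 0.1186, 0.019]
ee_rot: [-3.139, -0.004, 3.054]
wrist_force: [-2.3, 0.5, -2.4]
width: 0.0007
```

```bash
python3 -c "
from h import *
print(get_obs()['tool_pos'])
im=snapshot('top'); cv2.imwrite('pics/t4.png',cv2.resize(im[90:270,180:460,::-1],None,fx=2.8,fy=2.8,interpolation=2))
"
```

```text
[0.5261 0.1186 0.019 ]
```

View pics/t4.png

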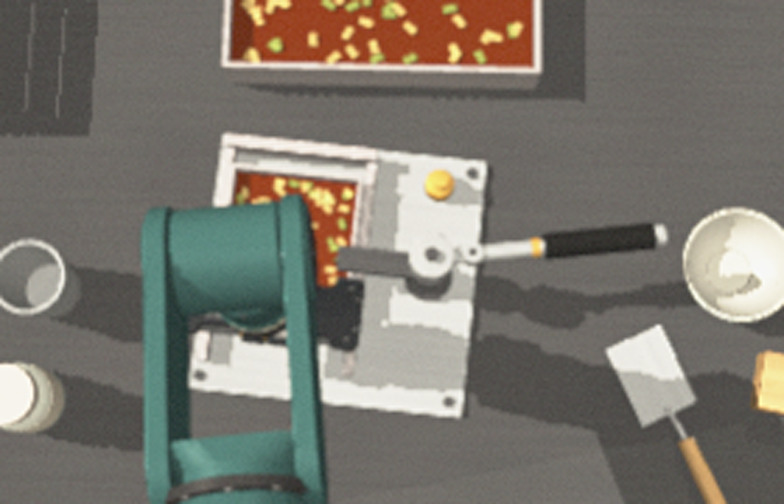

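Tray's far rim is at row ~168 and the stop's inner edge at ~155 (about 0.93 px/mm), so roughly 12-16 mm are left. I slow down.

>>> move_arm(
  increments=[
    {"delta_pos": [-0.002,0,0],"turn": [0,-0.003,0],"jaw": 1},
    {"delta_pos": [-0.004,0,0],"turn": [0,-0.006,0],"jaw": 1},
    {"delta_pos": [-0.006,0,0],"turn": [0,-0.006,0],"jaw": 1},
    {"delta_pos": [-0.008,0,0],"turn": [0,-0.006,0],"jaw": 1},
  ],
)

```text
time: 5.0
tool_pos: [0.5348, 0.1178, 0.0192]
ee_rot: [-3.139, 0.003, 3.054]
wrist_force: [-4.0, 0.0, -0.2]
width: 0.0005
```

>>> move_arm(
  increments=[
    {"delta_pos": [-0.0015,0,0],"turn": [0,-0.003,0],"jaw": 1},
    {"delta_pos": [-0.003,0,0],"turn": [0,-0.006,0],"jaw": 1},
  ],
)

```text
time: 5.2
tool_pos: [0.5379, 0.1175, 0.0191]
ee_rot: [-3.139, 0.009, 3.054]
wrist_force: [-4.4, 0.2, -1.3]
width: 0.0007
```

>>> move_arm(
  increments=[
    {"delta_pos": [-0.0015,0,0],"turn": [0,-0.003,0],"jaw": 1},
    {"delta_pos": [-0.003,0,0],"turn": [0,-0.006,0],"jaw": 1},
  ],
)

```text
time: 5.4
tool_pos: [0.5411, 0.1172, 0.0191]
ee_rot: [-3.139, 0.015, 3.054]
wrist_force: [-4.1, -0.6, -0.8]
width: 0.0009
```

>>> move_arm(
  increments=[
    {"delta_pos": [-0.0015,0,0],"turn": [0,0,0],"jaw": 1},
    {"delta_pos": [-0.003,0,0],"turn": [0,0,0],"jaw": 1},
  ],
)

```text
time: 5.6
tool_pos: [0.5442, 0.1169, 0.0191]
ee_rot: [-3.138, 0.015, 3.054]
wrist_force: [-3.0, 1.4, -1.7]
width: 0.0007
```

>>> move_arm(
  increments=[
    {"delta_pos": [-0.0015,0,0],"turn": [0,0,0],"jaw": 1},
    {"delta_pos": [-0.003,0,0],"turn": [0,0,0],"jaw": 1},
  ],
)

```text
time: 5.8
tool_pos: [0.5473, 0.1166, 0.0191]
ee_rot: [-3.139, 0.015, 3.054]
wrist_force: [-4.6, 0.1, -0.0]
width: 0.0008
```

>>> move_arm(
  increments=[
    {"delta_pos": [-0.0015,0,0],"turn": [0,0,0],"jaw": 1},
    {"delta_pos": [-0.003,0,0],"turn": [0,0,0],"jaw": 1},
  ],
)

```text
time: 6.0
tool_pos: [0.5473, 0.1166, 0.0191]
ee_rot: [-3.138, 0.008, 3.054]
wrist_force: [-13.2, 0.5, 6.1]
width: 0.0005
```

>>> move_arm(
  increments=[
    {"delta_pos": [-0.001,0,0],"turn": [0,-0.004,0],"jaw": 1},
    {"delta_pos": [-0.002,0,0],"turn": [0,-0.008,0],"jaw": 1},
  ],
)

```text
time: 6.2
tool_pos: [0.5474, 0.1167, 0.0191]
ee_rot: [-3.138, 0.011, 3.054]
wrist_force: [-9.5, 0.7, 5.0]
width: 0.0002
```

```bash
python3 -c "
from h import *
for n in('top','side'):
  im=snapshot(n); cv2.imwrite(f'pics/{n}5.png',cv2.resize(im[110:250,220:420,::-1],None,fx=4,fy=4,interpolation=2))
print(get_obs())
"
```

```text
{'time': 6.3, 'joint_positions': array([ 0.1124,  0.2119,  1.6103, -0.006 ,  1.3094, -1.3698]), 'qvel': array([-0.0008, -0.    , -0.0021, -0.0007, -0.0001,  0.001 ]), 'joint_torque': array([ -1.3172, -35.7268, -30.7123,  -0.5225,  -2.8424,   0.0085]), 'tool_pos': array([0.5473, 0.1167, 0.0191]), 'ee_rot': array([-3.1379,  0.0109,  3.0545]), 'wrist_force': array([-9.0527,  0.2618,  2.3819]), 'wrist_torque': array([0.1166, 1.6004, 0.0029]), 'width': 0.0001673888178926119}
```

View pics/top5.png

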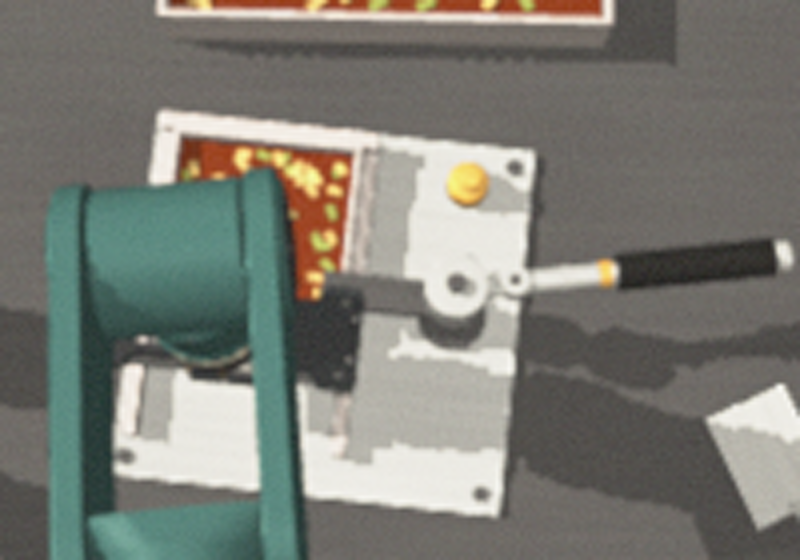

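View pics/side5.png

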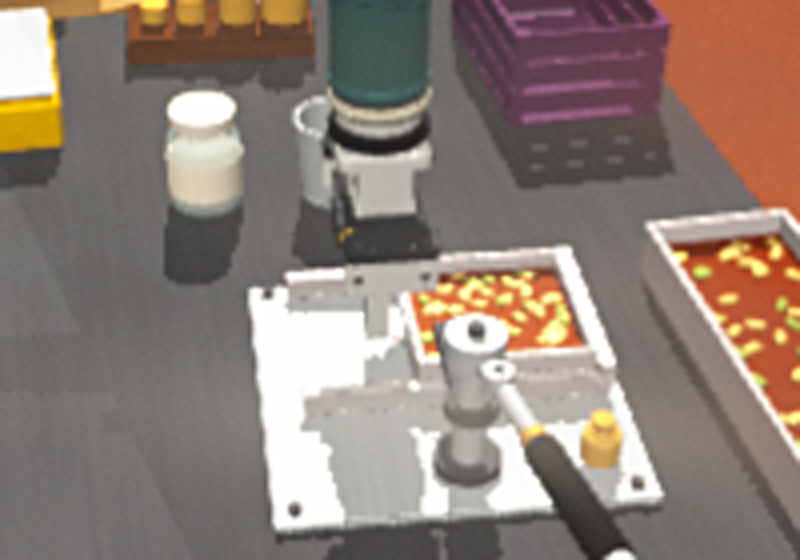

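Both views show the tray's far wall closed up against the stop with no gap left. TCP motion stopped and the force rose from 4 to 13 N. Now I back off and rise.

>>> move_arm(
  increments=[
    {"delta_pos": [0.01,0,0],"turn": [0,0,0],"jaw": 1},
    {"delta_pos": [0.025,0,0],"turn": [0,0,0],"jaw": 1},
    {"delta_pos": [0.025,0,-0.04],"turn": [0,0,0],"jaw": 1},
    {"delta_pos": [0.025,0,-0.09],"turn": [0,0,0],"jaw": 1},
    {"delta_pos": [0.025,0,-0.14],"turn": [0,0,0],"jaw": 1},
  ],
)

```text
time: 6.8
tool_pos: [0.5217, 0.1194, 0.1609]
ee_rot: [-3.138, 0.015, 3.054]
wrist_force: [1.1, 0.7, -0.2]
width: 0.0006
```

>>> move_arm(
  increments=[
    {"delta_pos": [0,0,-0.045],"turn": [0,0,0],"jaw": 1},
    {"delta_pos": [0,0,-0.08],"turn": [0,0,0],"jaw": 1},
    {"delta_pos": [0,0,-0.08],"turn": [0,0,0],"jaw": 1},
  ],
)

```text
time: 7.1
tool_pos: [0.5246, 0.1201, 0.2497]
ee_rot: [-3.142, 0.033, 3.054]
wrist_force: [0.2, 0.5, 1.2]
width: 0.0004
```

```bash
python3 -c "
from h import *
to(.635,-.195,.235,-3.02);print(get_obs()['tool_pos'])
"
```

```text
dpos [-0.137  -0.3042  0.0192] turn [-0.0035  0.0327 -0.2091] |d| 0.3341878420699352
[0.5246 0.1201 0.2497]
```

>>> move_arm(
  increments=[
    {"delta_pos": [-0.02,-0.043,0],"turn": [0,0.01,-0.03],"jaw": 1},
    {"delta_pos": [-0.04,-0.087,0.003],"turn": [0,0.02,-0.06],"jaw": 1},
    {"delta_pos": [-0.06,-0.13,0.006],"turn": [0,0.032,-0.1],"jaw": 1},
    {"delta_pos": [-0.08,-0.174,0.009],"turn": [0,0.032,-0.13],"jaw": 1},
    {"delta_pos": [-0.1,-0.218,0.012],"turn": [0,0.032,-0.17],"jaw": 1},
  ],
)

```text
time: 7.6
tool_pos: [0.6066, -0.1081, 0.2404]
ee_rot: [-3.138, 0.003, -3.058]
wrist_force: [0.2, 0.4, 0.3]
width: 0.0005
```

```bash
python3 -c "
from h import *
to(.635,-.195,.235,-3.02);print(get_obs()['tool_pos'])
"
```

```text
dpos [-0.0211 -0.089   0.0059] turn [-0.004   0.0025 -0.0378] |d| 0.091614167953128
[ 0.6066 -0.1081  0.2404]
```

>>> move_arm(
  increments=[
    {"delta_pos": [-0.01,-0.04,0.003],"turn": [0,0,-0.02],"jaw": 1},
    {"delta_pos": [-0.018,-0.075,0.006],"turn": [0,0,-0.038],"jaw": 1},
    {"delta_pos": [-0.021,-0.089,0.006],"turn": [0,0,-0.038],"jaw": 1},
    {"delta_pos": [-0.021,-0.089,0.006],"turn": [0,0,-0.038],"jaw": 1},
  ],
)

```text
time: 8.0
tool_pos: [0.6351, -0.1968, 0.2335]
ee_rot: [-3.138, 0.002, -3.023]
wrist_force: [0.1, 0.7, 0.3]
width: 0.0004
```

```bash
python3 -c "
from h import *
to(.635,-.195,.092,-3.02);print(get_obs()['tool_pos'])
P=camera_params('wrist')
im=snapshot('wrist'); cv2.imwrite('pics/w6.png',im[:,:,::-1])
print(proj('wrist',[[.6022,-.199,.115],[.583,-.038,.115],[.635,-.195,.092]],P))
im=snapshot('side'); cv2.imwrite('pics/s6.png',cv2.resize(im[100:330,220:500,::-1],None,fx=2.6,fy=2.6))
"
```

```text
dpos [0.0001 0.0023 0.1415] turn [-0.0038  0.0017 -0.0029] |d| 0.14147401095931786
[ 0.6351 -0.1968  0.2335]
[[323.8344 167.1818]
 [473.6464 167.8078]
 [323.7041 191.7114]]
```

View pics/w6.png

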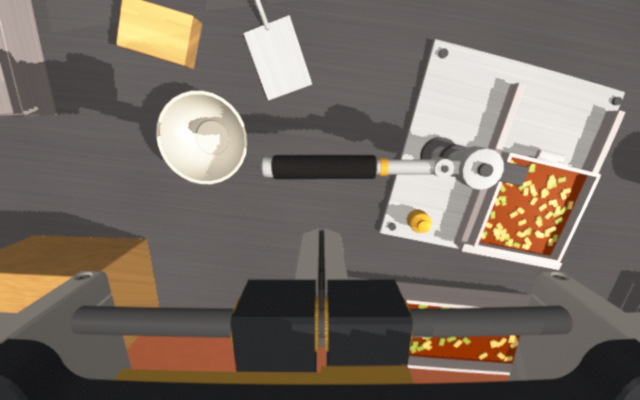

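View pics/s6.png

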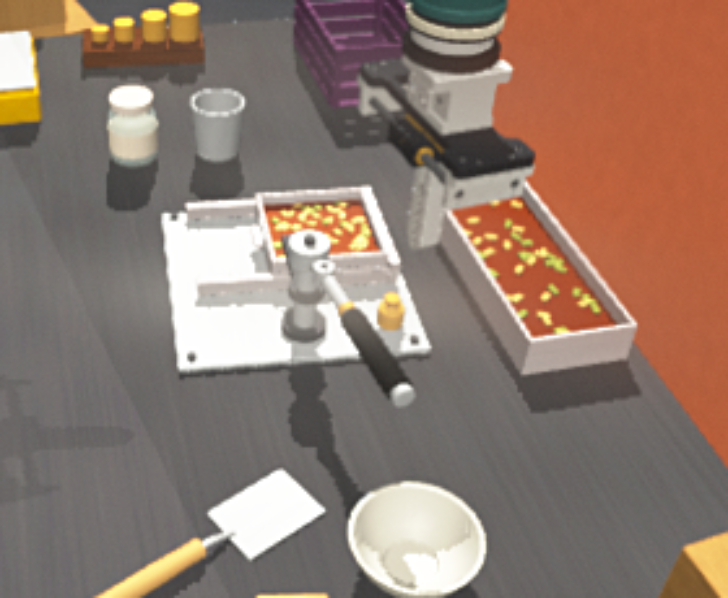

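The wrist picture shows the grip centred at (325,167), as projected (324,167). The fingers will come down at (324,192), clear of it. The tray is seated (side view). Descending.

>>> move_arm(
  increments=[
    {"delta_pos": [0,0.002,0.045],"turn": [0,0,0],"jaw": 1},
    {"delta_pos": [0,0.002,0.09],"turn": [0,0,0],"jaw": 1},
    {"delta_pos": [0,0.002,0.125],"turn": [0,0,0],"jaw": 1},
    {"delta_pos": [0,0.002,0.141],"turn": [0,0,0],"jaw": 1},
    {"delta_pos": [0,0.002,0.141],"turn": [0,0,0],"jaw": 1},
  ],
)

```text
time: 8.6
tool_pos: [0.6338, -0.1901, 0.0915]
ee_rot: [-3.141, -0.001, -3.017]
wrist_force: [0.6, 0.1, -0.1]
width: 0.0008
```

```bash
cat >> h.py <<'E'
N=np.array([.583,-.038])
def pose(th,s=.021,r=.165):
    u=np.array([np.cos(th),np.sin(th)]);n=np.array([-u[1],u[0]])
    return N+r*u+s*n, th-np.pi/2
def arc(ths,s=.021,z=.092,r=.165):
    o=get_obs(); R0=Ro.from_euler("xyz",o["ee_rot"])
    p=o["tool_pos"][:2]-N
    # current theta if face touching at s
    th=np.arctan2(p[1],p[0])-np.arctan2(s,np.sqrt(p@p-s*s))
    print("t",o["time"],"th_now",round(th,4),"r",round(float(np.sqrt(p@p-s*s)),4),"yaw-",round(th-np.pi/2+2*np.pi-o["ee_rot"][2]%(2*np.pi),3),"F",o["wrist_force"])
    for t in ths:
        q,y=pose(t,s,r);R1=Ro.from_euler("xyz",[np.pi,0,y])
        print(t,R0.inv().apply(np.r_[q,z]-o["tool_pos"]),(R0.inv()*R1).as_rotvec())
E
python3 -c "
from h import *
arc([-1.42,-1.46,-1.50,-1.54,-1.58])"
```

```text
t 8.6 th_now -1.3797 r 0.159 yaw- 0.067 F [ 0.5508  0.0996 -0.0505]
-1.42 [ 0.0062 -0.0071 -0.0005] [-0.0009 -0.0012 -0.0267]
-1.46 [ 0.0128 -0.008  -0.0005] [-0.0009 -0.0012  0.0133]
-1.5 [ 0.0194 -0.0086 -0.0004] [-0.0009 -0.0012  0.0533]
-1.54 [ 0.0261 -0.009  -0.0004] [-0.0009 -0.0011  0.0933]
-1.58 [ 0.0327 -0.0091 -0.0004] [-0.001  -0.0011  0.1333]
```

>>> move_arm(
  increments=[
    {"delta_pos": [0.006,-0.007,0],"turn": [0,0,0],"jaw": 1},
    {"delta_pos": [0.013,-0.008,0],"turn": [0,0,0.013],"jaw": 1},
    {"delta_pos": [0.019,-0.0086,0],"turn": [0,0,0.053],"jaw": 1},
    {"delta_pos": [0.026,-0.009,0],"turn": [0,0,0.093],"jaw": 1},
    {"delta_pos": [0.033,-0.009,0],"turn": [0,0,0.133],"jaw": 1},
  ],
)

```text
time: 9.1
tool_pos: [0.6031, -0.2041, 0.0946]
ee_rot: [-3.139, 0.004, 3.13]
wrist_force: [0.8, 0.3, 0.1]
width: 0.0004
```

```bash
python3 -c "
from h import *
arc([-1.62,-1.66,-1.70,-1.74,-1.78])"
```

```text
t 9.1 th_now -1.576 r 0.166 yaw- 0.006 F [0.7949 0.2763 0.0889]
-1.62 [0.0073 0.0002 0.0025] [-0.0028  0.0041  0.0376]
-1.66 [ 0.0139 -0.0003  0.0025] [-0.0027  0.0042  0.0776]
-1.7 [ 0.0206 -0.0004  0.0025] [-0.0026  0.0042  0.1176]
-1.74 [ 0.0272 -0.0004  0.0025] [-0.0025  0.0043  0.1576]
-1.78 [ 0.0339 -0.      0.0024] [-0.0024  0.0043  0.1976]
```

>>> move_arm(
  increments=[
    {"delta_pos": [0.007,0,0.001],"turn": [0,0,0.038],"jaw": 1},
    {"delta_pos": [0.014,0,0.002],"turn": [0,0.004,0.078],"jaw": 1},
    {"delta_pos": [0.021,0,0.0025],"turn": [0,0.004,0.118],"jaw": 1},
    {"delta_pos": [0.027,0,0.0025],"turn": [0,0.004,0.158],"jaw": 1},
    {"delta_pos": [0.034,0,0.0025],"turn": [0,0.004,0.198],"jaw": 1},
  ],
)

```text
time: 9.6
tool_pos: [0.5703, -0.2048, 0.0952]
ee_rot: [-3.138, 0.007, 2.929]
wrist_force: [1.5, 1.1, 1.0]
width: 0.0006
```

```bash
python3 -c "
from h import *
arc([-1.80,-1.82,-1.84,-1.86,-1.88])
im=snapshot('side'); cv2.imwrite('pics/s7.png',cv2.resize(im[100:330,220:500,::-1],None,fx=2.6,fy=2.6))
"
```

```text
t 9.6 th_now -1.7729 r 0.166 yaw- 0.01 F [1.5207 1.0568 0.9949]
-1.8 [0.0045 0.0004 0.0031] [-0.0034  0.0066  0.0168]
-1.82 [0.0078 0.0001 0.0031] [-0.0034  0.0067  0.0368]
-1.84 [ 0.0111 -0.0002  0.0031] [-0.0033  0.0067  0.0568]
-1.86 [ 0.0144 -0.0004  0.0031] [-0.0032  0.0067  0.0768]
-1.88 [ 0.0178 -0.0005  0.0031] [-0.0032  0.0068  0.0968]
```

View pics/s7.png

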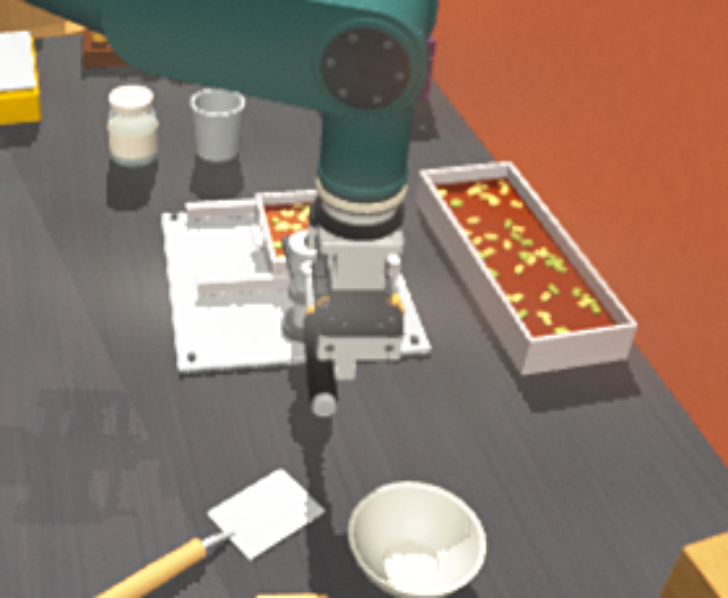

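The handle is following the fingers and nothing else is touched. Continuing, slower.

>>> move_arm(
  increments=[
    {"delta_pos": [0.0045,0,0.001],"turn": [0,0.003,0.017],"jaw": 1},
    {"delta_pos": [0.008,0,0.002],"turn": [0,0.006,0.037],"jaw": 1},
    {"delta_pos": [0.011,0,0.003],"turn": [0,0.006,0.057],"jaw": 1},
    {"delta_pos": [0.0145,0,0.003],"turn": [0,0.006,0.077],"jaw": 1},
    {"delta_pos": [0.018,0,0.003],"turn": [0,0.006,0.097],"jaw": 1},
  ],
)

```text
time: 10.15
tool_pos: [0.5514, -0.2009, 0.092]
ee_rot: [-3.138, -0.001, 2.83]
wrist_force: [0.8, -1.1, 0.1]
width: 0.0006
```

```bash
python3 -c "
from h import *
arc([-1.9,-1.915,-1.93,-1.945,-1.96])"
```

```text
t 10.15 th_now -1.8893 r 0.1646 yaw- -0.006 F [ 0.8454 -1.1044  0.1376]
-1.9 [ 0.0018 -0.0006  0.    ] [-0.0036 -0.0005  0.0171]
-1.915 [ 0.0043 -0.0008  0.    ] [-0.0036 -0.0005  0.0321]
-1.93 [ 0.0067 -0.001   0.    ] [-0.0036 -0.0004  0.0471]
-1.945 [ 0.0092 -0.0012  0.    ] [-0.0036 -0.0004  0.0621]
-1.96 [ 0.0117 -0.0013  0.0001] [-0.0036 -0.0004  0.0771]
```

>>> move_arm(
  increments=[
    {"delta_pos": [0.0025,-0.0005,0],"turn": [0,0,0.017],"jaw": 1},
    {"delta_pos": [0.005,-0.0008,0],"turn": [0,0,0.033],"jaw": 1},
  ],
)

```text
time: 10.35
tool_pos: [0.5462, -0.1999, 0.0919]
ee_rot: [-3.138, -0.001, 2.795]
wrist_force: [0.8, -0.1, 0.8]
width: 0.0003
```

>>> move_arm(
  increments=[
    {"delta_pos": [0.0025,-0.0002,0],"turn": [0,0,0.015],"jaw": 1},
    {"delta_pos": [0.005,-0.0004,0],"turn": [0,0,0.03],"jaw": 1},
  ],
)

```text
time: 10.55
tool_pos: [0.5411, -0.1987, 0.0919]
ee_rot: [-3.138, -0.0, 2.764]
wrist_force: [0.0, -0.0, -0.1]
width: 0.0001
```

>>> move_arm(
  increments=[
    {"delta_pos": [0.0025,-0.0002,0],"turn": [0,0,0.015],"jaw": 1},
    {"delta_pos": [0.005,-0.0004,0],"turn": [0,0,0.03],"jaw": 1},
  ],
)

```text
time: 10.75
tool_pos: [0.536, -0.1973, 0.0919]
ee_rot: [-3.138, -0.0, 2.733]
wrist_force: [0.8, -0.8, 0.5]
width: 0.0006
```

```bash
python3 -c "
from h import *
arc([-2.0,-2.03])
im=snapshot('side'); cv2.imwrite('pics/s8.png',cv2.resize(im[150:290,260:420,::-1],None,fx=4,fy=4))"
```

```text
t 10.75 th_now -1.9843 r 0.1647 yaw- -0.004 F [ 0.8495 -0.813   0.4776]
-2.0 [ 0.0026 -0.0006 -0.0001] [-0.0038 -0.0004  0.0202]
-2.03 [ 0.0076 -0.001  -0.0001] [-0.0038 -0.0003  0.0502]
```

View pics/s8.png

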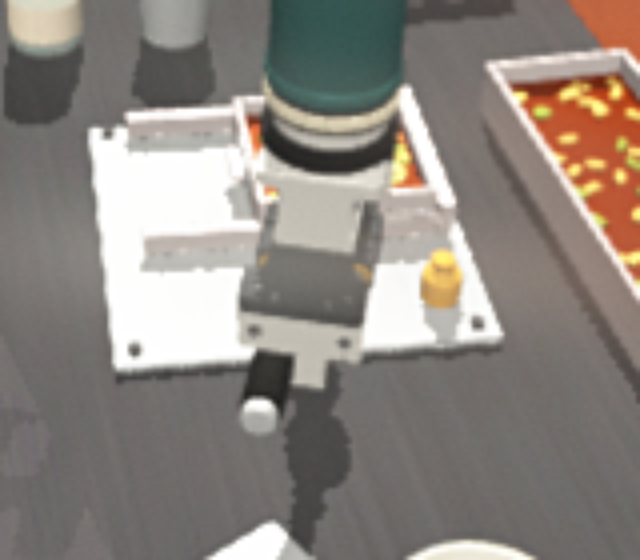

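The handle is still ahead of the fingers and in contact. Continuing in small steps.

>>> move_arm(
  increments=[
    {"delta_pos": [0.0025,-0.0003,0],"turn": [0,0,0.017],"jaw": 1},
    {"delta_pos": [0.005,-0.0006,0],"turn": [0,0,0.032],"jaw": 1},
  ],
)

```text
time: 11.0
tool_pos: [0.5306, -0.1955, 0.0918]
ee_rot: [-3.138, -0.001, 2.699]
wrist_force: [0.7, 0.5, 0.2]
width: 0.0005
```

>>> move_arm(
  increments=[
    {"delta_pos": [0.0025,-0.0002,0],"turn": [0,0,0.015],"jaw": 1},
    {"delta_pos": [0.005,-0.0004,0],"turn": [0,0,0.03],"jaw": 1},
  ],
)

```text
time: 11.2
tool_pos: [0.5257, -0.1938, 0.0918]
ee_rot: [-3.138, -0.001, 2.668]
wrist_force: [0.7, -0.5, 0.6]
width: 0.0003
```

>>> move_arm(
  increments=[
    {"delta_pos": [0.0025,-0.0002,0],"turn": [0,0,0.015],"jaw": 1},
    {"delta_pos": [0.005,-0.0004,0],"turn": [0,0,0.03],"jaw": 1},
  ],
)

```text
time: 11.4
tool_pos: [0.5208, -0.1918, 0.0918]
ee_rot: [-3.137, -0.001, 2.636]
wrist_force: [-0.1, -0.7, 0.1]
width: 0.0005
```

>>> move_arm(
  increments=[
    {"delta_pos": [0.0025,-0.0002,0],"turn": [0,0,0.015],"jaw": 1},
    {"delta_pos": [0.005,-0.0004,0],"turn": [0,0,0.03],"jaw": 1},
  ],
)

```text
time: 11.6
tool_pos: [0.516, -0.1898, 0.0919]
ee_rot: [-3.137, -0.001, 2.605]
wrist_force: [0.4, -1.4, 0.2]
width: 0.001
```

>>> move_arm(
  increments=[
    {"delta_pos": [0.0025,-0.0002,0],"turn": [0,0,0.015],"jaw": 1},
    {"delta_pos": [0.005,-0.0004,0],"turn": [0,0,0.03],"jaw": 1},
  ],
)

```text
time: 11.8
tool_pos: [0.5115, -0.1878, 0.0919]
ee_rot: [-3.137, 0.0, 2.574]
wrist_force: [2.2, -2.3, -0.1]
width: 0.0
```

```bash
python3 -c "
from h import *
arc([-2.15])
im=snapshot('side'); cv2.imwrite('pics/s9.png',cv2.resize(im[150:290,260:420,::-1],None,fx=4,fy=4))"
```

```text
t 11.8 th_now -2.143 r 0.1646 yaw- -0.004 F [ 2.1972 -2.3401 -0.0622]
-2.15 [ 0.0012 -0.0005 -0.0001] [-0.0047  0.0004  0.0113]
```

View pics/s9.png

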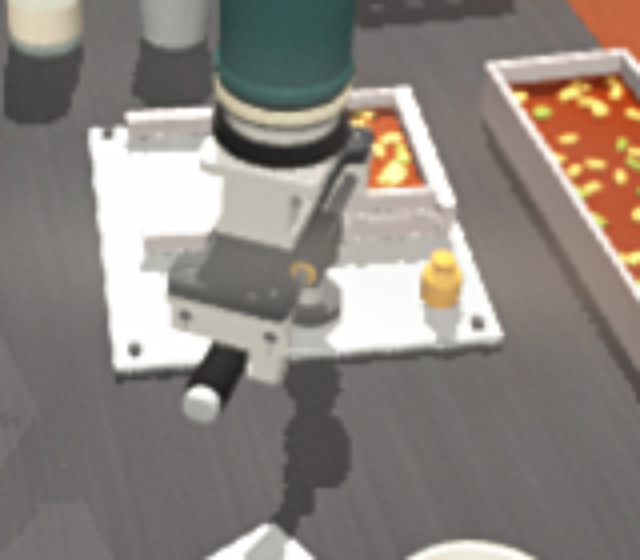

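Force is up to 3.2 N, so the nut is coming tight. Smaller steps now.

>>> move_arm(
  increments=[
    {"delta_pos": [0.002,-0.0002,0],"turn": [0,0,0.01],"jaw": 1},
  ],
)

```text
time: 11.95
tool_pos: [0.5106, -0.1874, 0.0924]
ee_rot: [-3.137, 0.004, 2.563]
wrist_force: [3.6, -3.0, -0.5]
width: 0.0004
```

>>> move_arm(
  increments=[
    {"delta_pos": [0.002,-0.0002,0],"turn": [0,0,0.01],"jaw": 1},
  ],
)

```text
time: 12.05
tool_pos: [0.5101, -0.1873, 0.093]
ee_rot: [-3.138, 0.008, 2.552]
wrist_force: [4.5, -3.8, -0.3]
width: 0.0004
```

>>> move_arm(
  increments=[
    {"delta_pos": [0.003,-0.0002,0],"turn": [0,-0.005,0],"jaw": 1},
  ],
)

```text
time: 12.15
tool_pos: [0.5094, -0.187, 0.0936]
ee_rot: [-3.138, 0.018, 2.551]
wrist_force: [6.5, -4.8, -0.8]
width: 0.0005
```

>>> move_arm(
  increments=[
    {"delta_pos": [0.003,-0.0002,0],"turn": [0,0,0],"jaw": 1},
  ],
)

```text
time: 12.25
tool_pos: [0.5091, -0.1868, 0.0945]
ee_rot: [-3.139, 0.026, 2.55]
wrist_force: [6.9, -5.3, -2.5]
width: 0.0003
```

>>> move_arm(
  increments=[
    {"delta_pos": [0.004,-0.0002,0.001],"turn": [0,0.01,0],"jaw": 1},
  ],
)

```text
time: 12.35
tool_pos: [0.5085, -0.1865, 0.0946]
ee_rot: [-3.139, 0.024, 2.55]
wrist_force: [9.0, -5.9, -1.4]
width: 0.0006
```

>>> move_arm(
  increments=[
    {"delta_pos": [0.004,-0.0002,0.001],"turn": [0,0.01,0],"jaw": 1},
  ],
)

```text
time: 12.45
tool_pos: [0.5083, -0.1863, 0.0947]
ee_rot: [-3.14, 0.024, 2.549]
wrist_force: [7.8, -5.7, -2.4]
width: 0.0003
```

>>> move_arm(
  increments=[
    {"delta_pos": [0.005,-0.0002,0.001],"turn": [0,0.01,0],"jaw": 1},
  ],
)

```text
time: 12.55
tool_pos: [0.5077, -0.186, 0.0949]
ee_rot: [-3.141, 0.024, 2.548]
wrist_force: [9.3, -6.7, -2.2]
width: 0.0004
```

>>> move_arm(
  increments=[
    {"delta_pos": [0.005,-0.0002,0.001],"turn": [0,0.01,0],"jaw": 1},
  ],
)

```text
time: 12.65
tool_pos: [0.5075, -0.1859, 0.0953]
ee_rot: [3.141, 0.026, 2.547]
wrist_force: [10.6, -7.5, -3.1]
width: 0.0006
```

>>> move_arm(
  increments=[
    {"delta_pos": [0.005,-0.0002,0.001],"turn": [0,0.01,0],"jaw": 1},
  ],
)

```text
time: 12.75
tool_pos: [0.5074, -0.1858, 0.0956]
ee_rot: [3.14, 0.028, 2.547]
wrist_force: [10.3, -7.6, -3.6]
width: 0.0005
```

>>> move_arm(
  increments=[
    {"delta_pos": [0.0055,-0.0002,0.002],"turn": [0,0.015,0],"jaw": 1},
  ],
)

```text
time: 12.85
tool_pos: [0.5072, -0.1856, 0.0952]
ee_rot: [3.139, 0.025, 2.546]
wrist_force: [10.0, -7.9, -2.3]
width: 0.0006
```

>>> move_arm(
  increments=[
    {"delta_pos": [0.0065,-0.0002,0.001],"turn": [0,0.015,0],"jaw": 1},
  ],
)

```text
time: 12.95
tool_pos: [0.5061, -0.185, 0.0955]
ee_rot: [3.138, 0.023, 2.545]
wrist_force: [9.8, -7.5, -3.1]
width: 0.0003
```

>>> move_arm(
  increments=[
    {"delta_pos": [0.005,-0.0002,0.001],"turn": [0,0.01,0],"jaw": 1},
  ],
)

```text
time: 13.05
tool_pos: [0.5061, -0.185, 0.0959]
ee_rot: [3.137, 0.025, 2.543]
wrist_force: [10.6, -6.8, -4.0]
width: 0.0002
```

>>> move_arm(
  increments=[
    {"delta_pos": [0.0065,-0.0002,0.001],"turn": [0,0.01,0],"jaw": 1},
  ],
)

```text
time: 13.15
tool_pos: [0.505, -0.1844, 0.0962]
ee_rot: [3.136, 0.028, 2.542]
wrist_force: [10.8, -7.7, -3.7]
width: 0.0004
```

>>> move_arm(
  increments=[
    {"delta_pos": [0.006,-0.0002,0.001],"turn": [0,0.01,0],"jaw": 1},
  ],
)

```text
time: 13.25
tool_pos: [0.5038, -0.1837, 0.0963]
ee_rot: [3.135, 0.029, 2.541]
wrist_force: [11.1, -8.0, -4.4]
width: 0.0007
```

>>> move_arm(
  increments=[
    {"delta_pos": [0.005,-0.0002,0.001],"turn": [0,0.01,0],"jaw": 1},
  ],
)

```text
time: 13.35
tool_pos: [0.5031, -0.1833, 0.0962]
ee_rot: [3.134, 0.029, 2.54]
wrist_force: [8.9, -7.1, -3.0]
width: 0.0007
```

>>> move_arm(
  increments=[
    {"delta_pos": [0.004,-0.0002,0.001],"turn": [0,0.005,0],"jaw": 1},
  ],
)

```text
time: 13.45
tool_pos: [0.503, -0.1832, 0.096]
ee_rot: [3.133, 0.033, 2.539]
wrist_force: [9.4, -5.9, -3.4]
width: 0.0003
```

>>> move_arm(
  increments=[
    {"delta_pos": [0.005,-0.0002,0.001],"turn": [0,0.005,0],"jaw": 1},
  ],
)

```text
time: 13.55
tool_pos: [0.5021, -0.1827, 0.0959]
ee_rot: [3.132, 0.038, 2.537]
wrist_force: [8.8, -6.2, -3.4]
width: 0.0004
```

>>> move_arm(
  increments=[
    {"delta_pos": [0.005,-0.0002,0.001],"turn": [0,0.01,0],"jaw": 1},
  ],
)

```text
time: 13.65
tool_pos: [0.5005, -0.1817, 0.0955]
ee_rot: [3.132, 0.035, 2.536]
wrist_force: [5.4, -4.7, -3.0]
width: 0.0004
```

Force fell from 13.7 to 7.2 N: that is the click. A quick look while holding, before letting go.

```bash
python3 -c "
from h import *
im=snapshot('wrist'); o=get_obs();print(o['tool_pos'],o['wrist_force'],o['ee_rot'])
cv2.imwrite('pics/w10.png',im[:,:,::-1])"
```

```text
[ 0.4998 -0.1813  0.0953] [ 4.6616 -2.9769 -2.5604] [3.1318 0.0331 2.5362]
```

View pics/w10.png

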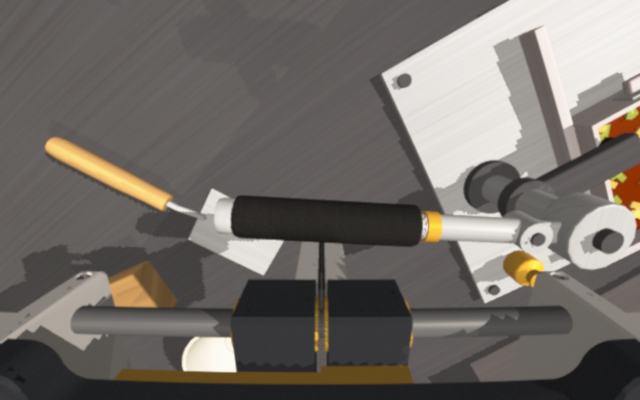

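The picture shows the grip (232,217)–(422,225) held by the fingers. Force is down to 5.5 N, so it has broken over. Letting go now.

>>> move_arm(
  increments=[
    {"delta_pos": [-0.006,0,0],"turn": [0,0,0],"jaw": 1},
    {"delta_pos": [-0.014,0,0],"turn": [0,0,0],"jaw": 1},
    {"delta_pos": [-0.026,0,0],"turn": [0,0,0],"jaw": 1},
    {"delta_pos": [-0.04,0,0],"turn": [0,0,0],"jaw": 1},
    {"delta_pos": [-0.04,0,0],"turn": [0,0,0],"jaw": 1},
  ],
)

```text
time: 14.2
tool_pos: [0.5331, -0.2045, 0.096]
ee_rot: [3.132, 0.031, 2.536]
wrist_force: [0.4, 0.4, -0.2]
width: 0.0005
```

```bash
python3 -c "
from h import *
P=camera_params('wrist')
im=snapshot('wrist'); o=get_obs();print(o['tool_pos'],o['wrist_force'],o['ee_rot'])
cv2.imwrite('pics/w11.png',im[:,:,::-1])"
```

```text
[ 0.5324 -0.204   0.0958] [-0.5916  1.538  -0.165 ] [3.132  0.0304 2.536 ]
```

View pics/w11.png

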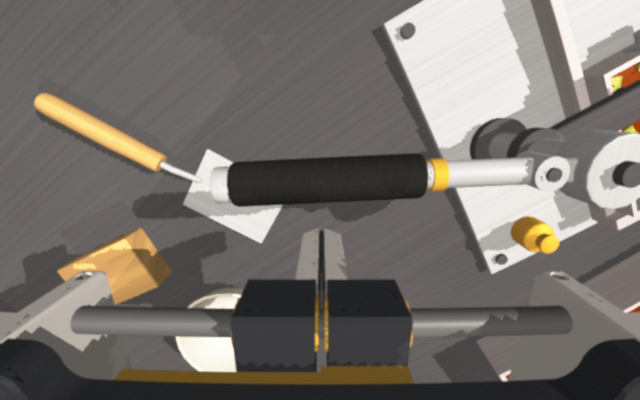

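The handle's slope in the wrist picture changed from +0.042 to −0.047 at the same tool yaw. It sprang back by about 0.09 rad (limits 0.03 and 0.145), so the click is confirmed without overstrain. I rise clear and check.

>>> move_arm(
  increments=[
    {"delta_pos": [0,0,-0.03],"turn": [0,0,0],"jaw": 1},
    {"delta_pos": [0,0,-0.07],"turn": [0,0,0],"jaw": 1},
    {"delta_pos": [0,0,-0.11],"turn": [0,0,0],"jaw": 1},
    {"delta_pos": [0,0,-0.14],"turn": [0,0,0],"jaw": 1},
    {"delta_pos": [0,0,-0.14],"turn": [0,0,0],"jaw": 1},
  ],
)

```text
time: 14.75
tool_pos: [0.5296, -0.2031, 0.2418]
ee_rot: [3.131, 0.04, 2.536]
wrist_force: [1.5, 0.0, 0.1]
width: 0.0007
```

```bash
python3 -c "
from h import *
for n in('top','side'):
  im=snapshot(n); cv2.imwrite(f'pics/{n}12.png',cv2.resize(im[100:320,200:460,::-1],None,fx=2.6,fy=2.6,interpolation=2))
print(get_obs()['tool_pos'],get_obs()['wrist_force'])
"
```

```text
[ 0.5278 -0.2023  0.2359] [ 1.0364  0.9745 -0.6286]
```

View pics/top12.png

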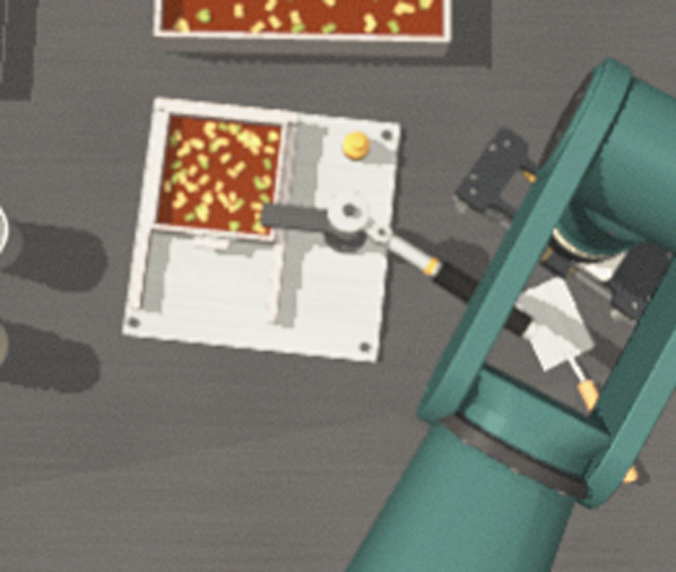

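View pics/side12.png

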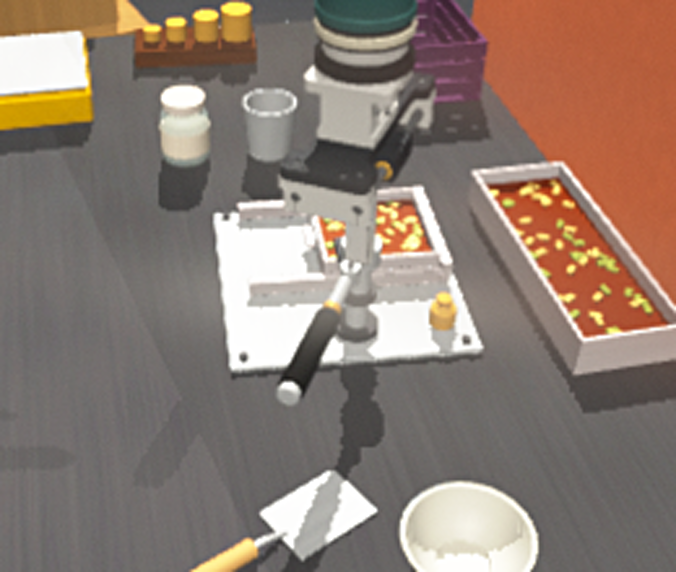

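The tray is flush with the stop, the wrench is straight and free, the shoe is over the tray rim, and the bystanders look unmoved. The gripper is well clear. I hand in.

```bash
python3 -c "
from bench import *
print(close_job())"
```

```text
the job is handed in; nothing more can be done
None
```

The tray is home against the end stop, the clamp nut is tight, the wrench is released, and the job is handed in (about 15 s used).

- **Tray:** I pushed it by its handle and slowed to about 15 mm/s near the end. At the stop the motion ceased and the force rose from about 4 N to 13 N. Before the stop, the push reached about 8 N sideways plus 7 N vertical for a short stretch, and I corrected the tool's tilt and height. The final pictures show the tray flush with the stop.
- **Nut:** I turned the wrench clockwise about 0.7 rad until it came tight. The force then rose to about 13.7 N and fell to 7.2 N, then 5.5 N, and I backed off at once.
- **Click:** On release the handle sprang back by about 0.09 rad, judged from two wrist pictures. That is more than the 0.03 rad a click needs and below the 0.145 rad overstrain limit.
- **Last checks:** The top and side pictures show the wrench straight and the shoe over the tray rim. The jar, cup, weight, spatula and bowl look unmoved. I did not check the wooden block in the last pictures, but the robot never went near it. The gripper stands clear of everything.
- **Not measured or failed:** The shoe's contact with the rim was not measured directly; I inferred it from the torque. One move call was refused because its rows lacked "turn", and nothing moved on that call.

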